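# Clamp a glass jar on the orbital shaker without over-squeezing it

### The arm

A 6-joint arm with a two-finger parallel gripper is mounted at the origin on a cart in front of the work surface, level with it; the furniture and walls round the work are solid. World frame = base frame: x ahead of the robot, y to its left, z up, the work surface at z = 0. Lengths are in m, angles in degrees, forces in N, time in s.
With the tool pointing down it reaches from about 0.275 to 0.875 m from the base axis. Payload 12.5 kg.
Tool frame: the origin (TCP) lies on the centre line of the jaws, within the pads' length; the fingertips stand 25 mm ahead of it and the grasp point (between the pads) lies 6 mm ahead of it; y points along the fingers, x is the direction in which the jaws open and shut, and the axes are right-handed (so a half turn about y gives the same grasp; the last joint's range is limited). The gripper opens to 85 mm and grips with 20 to 120 N. Pads are 22 mm wide; open, the fingers measure 114 mm over their backs; the gripper's body (76 mm by 85 mm) begins 54 mm behind the grasp point. The pads swing forward as they close: fully open they stand 13 mm farther back than shut.
Start: joints at [-68.675, 20.094, 94.641, -0, 65.266, -4.847], TCP at [0.243, -0.494, 0.256] pointing down, gripper open.
Joint ranges: [-157.81, 157.81], [-45, 120.19], [0.68, 151.7], [-89.99, 269.99], [4.06, 180], [-164.3, 164.3]. Speed limits (degrees/s): [127.2, 127.2, 159.86, 180, 180, 180].

### API

Orientations are given as [roll, pitch, yaw] about the fixed x, y, z axes, in that order (R = Rz(yaw) Ry(pitch) Rx(roll)).
In Python, from bench import * gives the robot as it stands. The module is installed in compiled form; this text tells all that it offers.
- The arm moves only by the tool play_rows, never from a script. Its argument "rows" is a list of rows, each an object with "travel": the shift along the tool's x, y, z in mm, a list of three; "turn": the turn, a rotation vector about the tool's x, y, z in degrees, a list of three. A call has 1 to 12 rows; each row shifts and turns the pose as measured when the row begins, along the tool's axes as they then stand; what a row does not reach is not made up. A row lasts 1/10 s, in which the tool goes at most 50 mm and 8.59 degrees, less where a joint would pass 70% of its speed; a pose out of reach is approached as far as the arm can. A call is refused whole if a number of a shift passes 50 or a number of a turn 8.59, either way. A call with a gripper value outside its range is refused whole. "claw" is the opening, from -1 (shut) to 1 (fully open), set as the call begins (left out, the last holds). The fingers move at their own pace and stop on an object; the grip force is fixed at half the most. Time passes only in rows, so rows that do not move let the fingers close. It gives the time, the measured TCP pose, the force and the opening at its end, in the units of the state.
- read_state(): the state, without advancing time (a new reading comes with each control period).
- get_image(name): name is "scene" or "top"; returns a dict with "pixels" (480x640x3 uint8, red, green, blue), "K" (3x3 intrinsics, pixels), "position" and "rotation" of the camera in the world. Camera axes: x right, y up, looking along -z (the intrinsics and any distortion apply to the point x, -y, -z); pixel columns grow to the right and rows downward; lengths in m; the calibration is good to about 2 mm. A picture is of the moment at which its call begins. There is no depth.
- hand_in(): hands the job in, once; it reports no verdict.
The state is a dict: "time_s": time; "qpos": joint angles; "qvel": joint speeds; "joint_efforts": joint torques, N m; "eef_pos": TCP position; "eef_rot": TCP orientation; "ft_force": force on the tool from outside, world axes, zero at the start; "ft_torque": the same for the moment, N m; "grip_width": finger opening in m.
Only numpy, scipy, OpenCV 4.12 (cv2) and the standard library are available. Lean on these libraries where they do the work, as an engineer would, in place of code of your own. Each camera call takes 0.05 s, during which the arm holds its last target. There are 200 camera calls.

### The job

Get the wide amber glass jar ready for shaking: without lifting it, slide it back over the platform into the pair of upright posts so that it nests squarely between them, then slide the clamp bar up behind it and leave the bar holding the jar against the sprung posts with a light squeeze of about 5 newtons. The glass is thin: never let the fingers or the bar press on it with more than 12 newtons, keep it upright, and leave the bottle and the small jar beside the shaker where they stand.

Things in the scene. Friction and masses are not known exactly. Their poses are not given: they have to be found in the camera images.
- shaker: Low grey orbital shaker, fixed on the bench, housing 270 x 190 x 48 mm. Origin: centre of its underside, at bench level; z up; x points along the platform from the clamp bar to the rear posts; -y is the side with the control panel, towards the robot.
- platform (a point): Centre of the flat bare steel platform's top, 58 mm above the bench, axes as the shaker's. The platform is 280 (x) x 200 (y) mm. Two guide rails (10 mm rods) run along x at y = +-89 mm, tops 19 mm above it. A jar nested on both rear posts has its axis at y = 0, 39 mm before the posts' axes, that is at x = 31 to 58 mm.
- back_edge (a point): Middle of the platform's edge behind the posts, at platform level. The two rubber posts (16 mm thick, 54 mm high, at y = +-36 mm) stand on a sprung plate that gives 1 mm per 3.5 N in +x, 5 mm at most. The last user set them anywhere on the rails, axes 43 to 70 mm in front of this edge (-x); this is not reported: feel for it, or look.
- jar: Wide amber glass jar with black screw lid: body 90 mm in diameter, 66 mm high; lid 80 mm in diameter, from 74 to 95 mm above the foot; about 0.4 kg; loose on the steel platform. Origin: centre of its foot; z up. It slides at about 1.5 N and tips if pushed high up: push it less than 60 mm above the platform.
- clamp: Clamp bar across the platform; it only slides along the shaker's x (115 mm of travel), starts away from the posts, takes about 7 N to move and stays where it is left. Axes as the shaker's; origin: middle of its rubber face (towards the jar), at platform level. The face is 150 mm long (y), 15 to 43 mm above the platform; the bar is 16 mm thick.
- tab (a point): Middle of the top edge of the upright black tab by which the clamp bar is pushed or pulled: 52 mm wide (y), 9 mm thick (x), top 81 mm above the platform, free from 41 mm above the platform upward; its middle lies 29 mm behind (-x of) the bar's rubber face.
- amber_bottle: Bystander: amber reagent bottle with a black cap, 58 mm in diameter, 120 mm high, on the bench beyond the posts' end of the shaker. Origin: centre of its foot.
- stain_jar: Bystander: slim clear staining jar with a black lid and violet contents, 53 mm in diameter, 98 mm high, on the bench beyond the clamp's end of the shaker. Origin: centre of its foot.

How it is judged (in metres and radians):
On the way:
1. the jar has been slid back (at least 26 mm past the platform's centre) square to the posts (within 5 mm of the platform's middle line), before the clamp bar touches it (x of jar in the frame of shaker above 0.026 m and y of jar in the frame of shaker between -0.005 and 0.005 m and contact force between jar and clamp below 0.1 N), for 0.2 s.
At the end, for the whole second after the job is handed in: The jar stands upright (within 3 degrees) and still on the platform, nested between the posts within 5 mm of the platform's middle line, and the clamp bar by itself presses on it with 3.2 to 10 N (more than the jar's own friction could resist, so the posts carry it) (contact force between jar and clamp between 3.2 and 10 N and y of jar in the frame of shaker between -0.005 and 0.005 m and x of jar in the frame of shaker above 0.026 m and z of jar in the frame of shaker below 0.062 m and angle between jar's own z axis and vertical below 0.05 rad and linear speed of jar below 0.01 m/s); the robot touches nothing.
It fails at once if the clamp bar presses on the jar with more than 12 N (contact force between jar and clamp above 12 N).
It fails at once if the fingers or any part of the arm press on the jar with more than 12 N (contact force between jar and the arm above 12 N or contact force between jar and the fingers above 12 N).
It fails at once if the jar is lifted off the platform (z of jar in the frame of shaker above 0.07 m).
It fails at once if the jar is tipped by more than 15 degrees (angle between jar's own z axis and vertical above 0.26 rad).
It fails at once if the amber bottle or the staining jar is moved more than 20 mm (distance of any of amber_bottle, stain_jar from where it was at the start of the episode above 0.02 m).
It also fails if it takes over 70 s, if anything falls off the work surface, if the arm or the gripper's body presses on something with over 40 N, if the wrist force passes 120 N, or if a joint passes its speed limit or range.

## Working session

There is one attempt and no reset: what is moved stays moved. The work goes in short steps, Python scripts to look and compute and a tool call to move; the robot and the scene stay as the last step left them, time stands still between calls to the robot, and variables do not carry over. Pictures are saved under pics/ and viewed, about 8 in all and at most 12, crops included, and the job is handed in when it is done.

Besides the shell and the picture viewer there is one more tool, called after "Call:" by a JSON object that holds its "name" and its "arguments", one argument or row to a line. play_rows: Moves the arm, as the interface text tells. Its arguments: {"type":"object","properties":{"rows":{"type":"array"},"claw":{"type":"number"}},"required":["rows"]}

```bash
mkdir -p pics
python3 - <<'E'
from bench import *
import cv2, numpy as np, pickle
s=read_state(); print({k:np.round(v,3) for k,v in s.items()})
for n in("scene","top"):
    g=get_image(n); pickle.dump(g,open(n+".pkl","wb"))
    cv2.imwrite(f"pics/{n}0.png",g["pixels"][:,:,::-1]); print(n,g["K"],g["position"],g["rotation"],[k for k in g])
E
```

```text
{'time_s': np.float64(0.0), 'qpos': array([-6.8675e+01,  2.0123e+01,  9.4677e+01,  1.0000e-03,  6.5266e+01,
       -4.8490e+00]), 'qvel': array([ 0.016, -0.01 , -0.05 ,  0.068, -0.002,  0.075]), 'joint_efforts': array([ 2.0000e-03, -5.0609e+01, -2.9140e+01,  0.0000e+00,  5.0000e-03,
       -0.0000e+00]), 'eef_pos': array([ 0.243, -0.493,  0.256]), 'eef_rot': array([-8.9993e+01,  6.6000e-02, -6.3826e+01]), 'ft_force': array([-0.715,  0.203,  0.038]), 'ft_torque': array([ 0.028, -0.021,  0.013]), 'grip_width': np.float64(0.085)}
scene [[449.40748621   0.         309.99224805]
 [  0.         449.40748621 240.71859164]
 [  0.           0.           1.        ]] [0.14530674 0.60597581 0.72299518] [ 4.75377597e+01 -1.24352857e-02 -1.50627619e+02] ['pixels', 'K', 'position', 'rotation']
top [[457.29599852   0.         313.07624186]
 [  0.         457.29599852 244.93707537]
 [  0.           0.           1.        ]] [0.39403634 0.00200189 0.93881183] [  8.32814101   1.58235295 -88.50713908] ['pixels', 'K', 'position', 'rotation']
```

View pics/scene0.png

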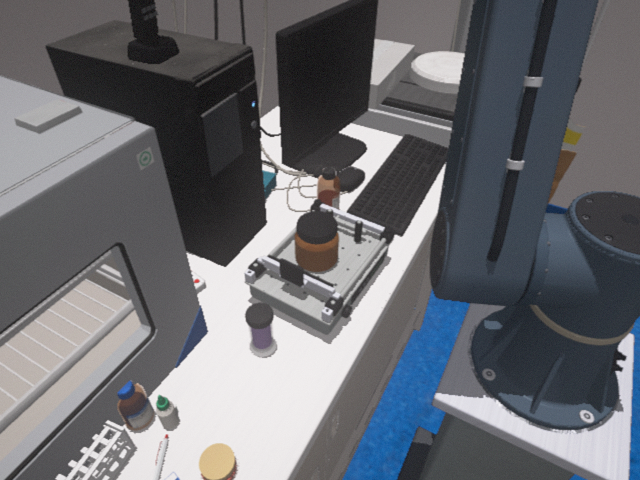

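View pics/top0.png

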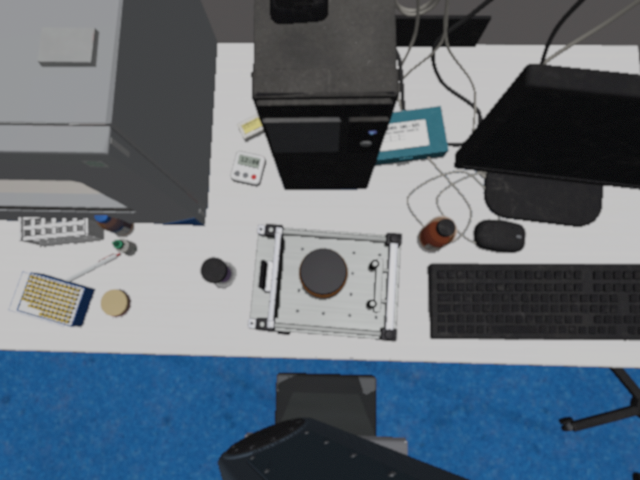

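```bash
cat > h.py <<'E'
import cv2, numpy as np, pickle
from scipy.spatial.transform import Rotation as R
def cam(g): return R.from_euler('xyz',np.ravel(g["rotation"]),degrees=True).as_matrix(), np.array(g["position"]), np.array(g["K"])
def ray(g,u,v,z):
    M,p,K=cam(g); d=M@np.array([(u-K[0,2])/K[0,0],-(v-K[1,2])/K[1,1],-1]); return p+d*(z-p[2])/d[2]
def proj(g,P):
    M,p,K=cam(g); c=(np.atleast_2d(P)-p)@M; return np.c_[K[0,2]+K[0,0]*c[:,0]/-c[:,2],K[1,2]+K[1,1]*c[:,1]/c[:,2]]
def crop(g,u0,u1,v0,v1,s,f):
    im=cv2.resize(g["pixels"][v0:v1,u0:u1,::-1],None,fx=s,fy=s,interpolation=cv2.INTER_CUBIC)
    for u in range(u0,u1,10):
        cv2.line(im,((u-u0)*s,0),((u-u0)*s,6 if u%50 else 14),(0,0,255),1)
    for v in range(v0,v1,10):
        cv2.line(im,(0,(v-v0)*s),(6 if v%50 else 14,(v-v0)*s),(0,0,255),1)
    cv2.imwrite(f,im)
E
python3 - <<'E'
from h import *
g=pickle.load(open("top.pkl","rb")); crop(g,240,400,215,345,5 if 0 else 4,"pics/t1.png")
g=pickle.load(open("scene.pkl","rb")); crop(g,240,400,190,335,5,"pics/s1.png")
g=pickle.load(open("top.pkl","rb")); crop(g,240,400,220,340,5,"pics/t1.png")
E
```

```text
(no output)
```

View pics/t1.png

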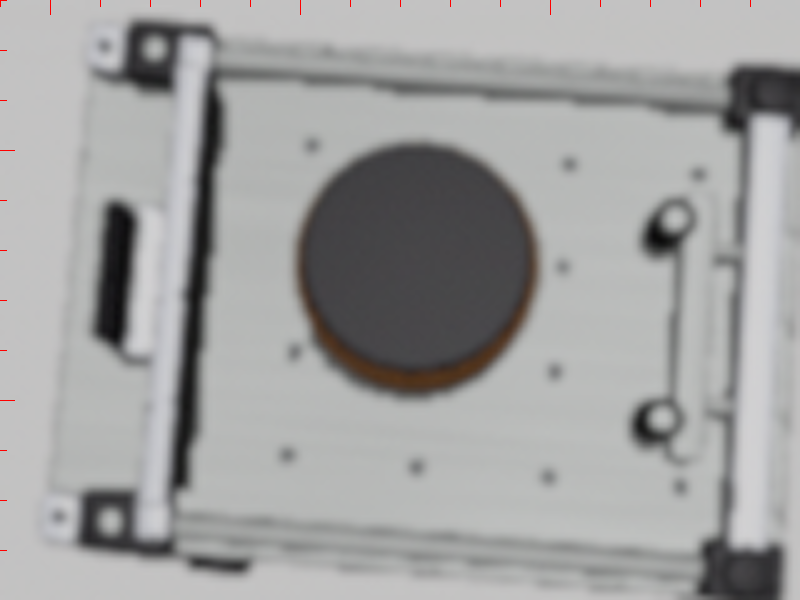

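View pics/s1.png

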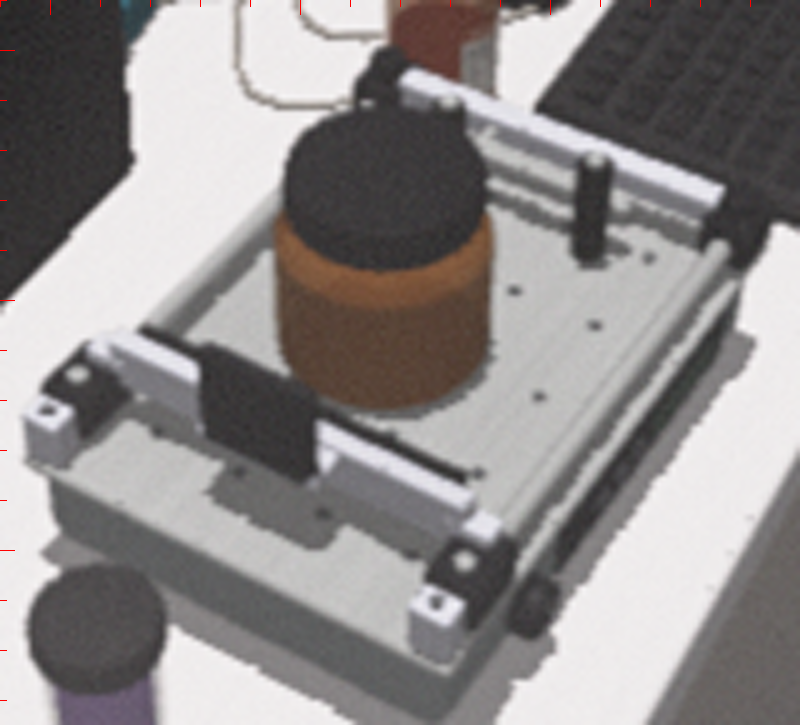

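```bash
cat > fit.py <<'E'
from h import *
from scipy.optimize import least_squares
T=pickle.load(open("top.pkl","rb")); S=pickle.load(open("scene.pkl","rb"))
t=lambda X,Y:(240+X/5,220+Y/5); s=lambda X,Y:(240+X/5,190+Y/5)
def W(p,P):
    c,q=np.cos(p[2]),np.sin(p[2]); P=np.atleast_2d(P); return np.c_[p[0]+c*P[:,0]-q*P[:,1],p[1]+q*P[:,0]+c*P[:,1],P[:,2]]
def f(p,show=0):
    px,tx,jx,jy=p[3:]
    r=[]
    def pt(g,uv,P): r.append(proj(g,W(p,P))[0]-uv)
    def ln(g,uv,A,B):
        a,b=proj(g,W(p,[A,B])); d=(b-a)/np.linalg.norm(b-a); n=np.array([-d[1],d[0]]); r.append(np.array([n@(np.array(uv)-a),0]))
    pt(T,t(676,217),(px,.036,.112)); pt(T,t(663,418),(px,-.036,.112))
    pt(S,s(597,160),(px,-.036,.112)); pt(S,s(450,103),(px,.036,.112))
    for uv in((92,85),(52,490)): ln(T,t(*uv),(-.14,-.1,.058),(-.14,.1,.058))
    for uv in((215,58),(735,95)): ln(T,t(*uv),(-.14,.089,.074),(.14,.089,.074))
    for uv in((175,530),(705,562)): ln(T,t(*uv),(-.14,-.089,.074),(.14,-.089,.074))
    pt(S,s(28,465),(-.14,.1,.058)); pt(S,s(440,670),(-.14,-.1,.058))
    pt(S,s(212,345),(tx-.0045,.026,.139)); pt(S,s(303,400),(tx-.0045,-.026,.139))
    pt(T,t(109,203),(tx-.0045,.026,.139)); pt(T,t(95,340),(tx-.0045,-.026,.139))
    pt(T,t(419,257),(jx,jy,.153)); 
    pt(S,s(386,175),(jx,jy,.153))
    r=np.array(r)
    if show: print(np.round(r,1).tolist())
    return r.ravel()
p0=[.36,-.02,np.radians(-94),.08,-.12,0,0]
o=least_squares(f,p0,loss='soft_l1',f_scale=1.0); f(o.x,1)
p=o.x; print("shaker",p[:2],np.degrees(p[2]),"post x, tab x, jar",p[3:])
np.save("p.npy",p)
for n,P in dict(jar=(p[5],p[6],.058),tab=(p[4],0,.139),postL=(p[3],.036,.112),postR=(p[3],-.036,.112)).items(): print(n,W(p,P)[0])
E
python3 fit.py
```

```text
[[-0.7, 0.1], [-0.2, -0.2], [0.3, -0.8], [0.2, -0.7], [1.1, 0.0], [0.5, 0.0], [-0.3, 0.0], [0.1, 0.0], [0.4, 0.0], [-1.1, 0.0], [-0.6, -2.8], [3.7, -0.7], [-1.9, -0.9], [3.6, -1.1], [-0.6, -1.0], [-0.4, 1.1], [-1.0, -0.2], [0.8, -2.6]]
shaker [0.45105692 0.00323463] -92.6584205922996 post x, tab x, jar [ 0.08584551 -0.11159625 -0.00611976  0.01192416]
jar [0.46325209 0.00879474 0.058     ]
tab [0.45623292 0.11471078 0.139     ]
postL [ 0.48303653 -0.08418823  0.112     ]
postR [ 0.41111401 -0.08084876  0.112     ]
```

```bash
cat > go.py <<'E'
from fit import W
from h import *
from bench import read_state
def st():
    s=read_state(); return np.array(s["eef_pos"]),R.from_euler('xyz',s["eef_rot"],degrees=True),s
def rows(sh,z,n,p,yaw=None):
    """sh: shaker-frame x,y target in m; TCP z; n rows"""
    pos,r,s=st(); yaw=np.degrees(p[2])+90 if yaw is None else yaw
    tgt=W(p,(sh[0],sh[1],z))[0]; rt=R.from_euler('xyz',[-90,0,yaw],degrees=True)
    rv=(r.inv()*rt).as_rotvec(degrees=True)/n; d=(tgt-pos)/n*1000
    c=r
    out=[]
    for i in range(n): out.append((np.round(c.inv().apply(d),1).tolist(),np.round(rv,2).tolist())); c=c*R.from_rotvec(rv,degrees=True)
    print("target",tgt,"now",pos); [print(o) for o in out]
def shk(p):
    pos,r,s=st(); c,q=np.cos(p[2]),np.sin(p[2]); d=pos[:2]-p[:2]; f=np.array(s["ft_force"])
    print("t",s["time_s"],"shk mm",np.round([1e3*(c*d[0]+q*d[1]),1e3*(-q*d[0]+c*d[1]),1e3*pos[2]],1),"rot",np.round(s["eef_rot"],2),"F shk",np.round([c*f[0]+q*f[1],-q*f[0]+c*f[1],f[2]],2),"w",s["grip_width"])
E
python3 - <<'E' | tail -16
from go import *
p=np.load("p.npy"); rows((-.063,.012),.256,12,p)
g=pickle.load(open("top.pkl","rb")); print(ray(g,443,228,.12),ray(g,215,270,.098))
E
```

```text
postL [ 0.48303653 -0.08418823  0.112     ]
postR [ 0.41111401 -0.08084876  0.112     ]
target [0.46596604 0.06561025 0.256     ] now [ 0.24252082 -0.49335643  0.25583038]
([-33.6, 0.0, 37.3], [-0.0, -5.1, -0.0])
([-30.1, 0.0, 40.1], [-0.0, -5.1, -0.0])
([-26.5, 0.0, 42.6], [-0.0, -5.1, -0.0])
([-22.6, 0.0, 44.8], [-0.0, -5.1, -0.0])
([-18.5, 0.0, 46.6], [-0.0, -5.1, -0.0])
([-14.3, 0.0, 48.1], [-0.0, -5.1, -0.0])
([-10.0, -0.0, 49.2], [-0.0, -5.1, -0.0])
([-5.6, -0.0, 49.9], [-0.0, -5.1, -0.0])
([-1.1, -0.0, 50.2], [-0.0, -5.1, -0.0])
([3.4, -0.0, 50.1], [-0.0, -5.1, -0.0])
([7.8, -0.0, 49.6], [-0.0, -5.1, -0.0])
([12.2, -0.0, 48.7], [-0.0, -5.1, -0.0])
[ 0.54938106 -0.20610724  0.12      ] [0.46553679 0.20918116 0.098     ]
```

Call:
{"name": "play_rows", "arguments": {
  "rows": [
    {"travel": [-33,0,37],"turn": [0,-5,0]},
    {"travel": [-30,0,40],"turn": [0,-5,0]},
    {"travel": [-26,0,42],"turn": [0,-5,0]},
    {"travel": [-22,0,44],"turn": [0,-5,0]},
    {"travel": [-18,0,46],"turn": [0,-5,0]},
    {"travel": [-14,0,47],"turn": [0,-5,0]},
    {"travel": [-10,0,47],"turn": [0,-5,0]},
    {"travel": [-5,0,47],"turn": [0,-5,0]},
    {"travel": [-1,0,47],"turn": [0,-5,0]},
    {"travel": [3,0,47],"turn": [0,-5,0]},
    {"travel": [8,0,46],"turn": [0,-5,0]},
    {"travel": [0,0,0],"turn": [0,0,0]}
  ],
  "claw": 0.18
}}

```text
time_s: 1.3
eef_pos: [0.4415, 0.0183, 0.2543]
eef_rot: [-89.9, 0.0, -6.7]
ft_force: [-0.2, -0.4, 0.2]
grip_width: 0.0502
```

```bash
sed -i 's/^o=least/if __name__=="__main__":\n  o=least/; s/^p=o.x; print/  p=o.x; print/; s/^np.save/  np.save/; s/^for n,P/  for n,P/' fit.py
python3 - <<'E'
from go import *
p=np.load("p.npy"); shk(p); rows((-.063,.012),.256,4,p)
E
```

```text
t 1.3 shk mm [-14.6 -10.3 254.3] rot [-8.986e+01  5.000e-02 -6.730e+00] F shk [ 0.44 -0.14  0.2 ] w 0.050209051200961155
target [0.46596604 0.06561025 0.256     ] now [0.44146781 0.01834519 0.25434988]
([4.7, -0.4, 12.5], [-0.04, -1.02, -0.01])
([4.9, -0.4, 12.4], [-0.04, -1.02, -0.01])
([5.1, -0.4, 12.3], [-0.04, -1.02, -0.01])
([5.4, -0.4, 12.2], [-0.04, -1.02, -0.01])
```

Call:
{"name": "play_rows", "arguments": {
  "rows": [
    {"travel": [5,0,13],"turn": [0,-1,0]},
    {"travel": [5,0,12.5],"turn": [0,-1,0]},
    {"travel": [5,0,12.5],"turn": [0,-1,0]},
    {"travel": [5,0,12.5],"turn": [0,-1,0]},
    {"travel": [0,0,0],"turn": [0,0,0]},
    {"travel": [0,0,0],"turn": [0,0,0]}
  ]
}}

```text
time_s: 1.9
eef_pos: [0.4667, 0.0695, 0.2534]
eef_rot: [-89.9, 0.2, -2.5]
ft_force: [0.2, 0.7, -0.9]
grip_width: 0.0504
```

Run:
```python
from go import *
from bench import get_image
p=np.load("p.npy"); shk(p); rows((-.063,.012),.190,4,p)
for n in("top","scene"):
    g=get_image(n); pickle.dump(g,open(n+"2.pkl","wb"))
g=pickle.load(open("scene2.pkl","rb")); crop(g,240,400,170,330,4,"pics/s2.png")
```

```text
t 1.9 shk mm [-66.9  12.5 253.4] rot [-89.9    0.18  -2.47] F shk [-0.73  0.18 -0.89] w 0.05042387830408372
target [0.46596604 0.06561025 0.19      ] now [0.46666322 0.06947456 0.25342606]
([-0.1, 15.9, -1.0], [-0.03, 0.05, -0.05])
([-0.1, 15.9, -1.0], [-0.03, 0.05, -0.05])
([-0.1, 15.9, -1.0], [-0.03, 0.05, -0.05])
([-0.1, 15.9, -1.0], [-0.03, 0.05, -0.05])
```

Call:
{"name": "play_rows", "arguments": {
  "rows": [
    {"travel": [0,15.5,-1],"turn": [0,0,0]},
    {"travel": [0,15.5,-1],"turn": [0,0,0]},
    {"travel": [0,15.5,-1],"turn": [0,0,0]},
    {"travel": [0,14,-1],"turn": [0,0,0]},
    {"travel": [0,0,0],"turn": [0,0,0]}
  ]
}}

```text
time_s: 2.5
eef_pos: [0.466, 0.0629, 0.192]
eef_rot: [-89.9, 0.1, -2.7]
ft_force: [0.0, 0.0, 1.0]
grip_width: 0.0501
```

Run:
```python
from go import *
from bench import get_image
p=np.load("p.npy"); shk(p); rows((-.063,.012),.114,6,p)
g=get_image("scene"); pickle.dump(g,open("scene2.pkl","wb")); crop(g,240,400,170,320,4,"pics/s2.png")
```

```text
t 2.5 shk mm [-60.3  12.1 192. ] rot [-8.991e+01  6.000e-02 -2.720e+00] F shk [-0.04  0.03  0.98] w 0.05013714774097609
target [0.46596604 0.06561025 0.114     ] now [0.46598226 0.06292481 0.19197677]
([-0.0, 13.0, 0.4], [-0.02, -0.01, -0.01])
([-0.0, 13.0, 0.4], [-0.02, -0.01, -0.01])
([-0.0, 13.0, 0.4], [-0.02, -0.01, -0.01])
([-0.0, 13.0, 0.4], [-0.02, -0.01, -0.01])
([-0.0, 13.0, 0.4], [-0.02, -0.01, -0.01])
([-0.0, 13.0, 0.4], [-0.02, -0.01, -0.01])
```

View pics/s2.png

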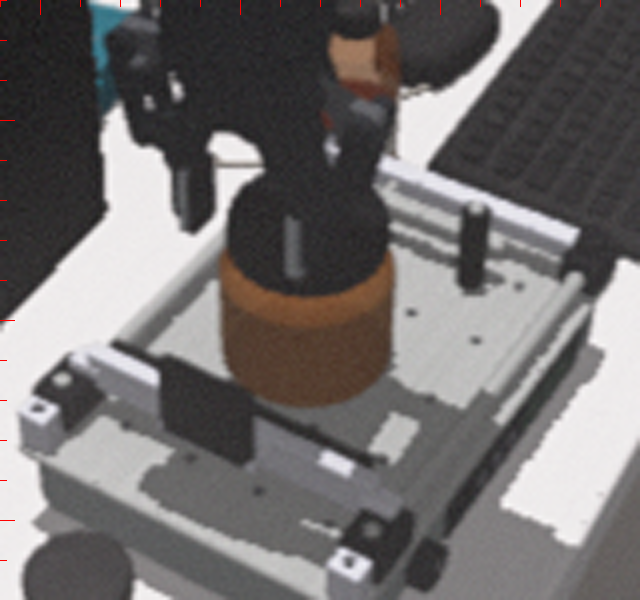

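Run:
```python
from go import *
p=np.load("p.npy"); g=pickle.load(open("scene2.pkl","rb"))
c=lambda P:np.round((proj(g,W(p,P))-[240,170])*4)
for z in(.167,.175,.180): print(z,c([(-.060,.012+.032,z),(-.060,.012-.032,z)]).tolist())
```

```text
0.167 [[196.0, 226.0], [311.0, 274.0]]
0.175 [[195.0, 213.0], [311.0, 261.0]]
0.18 [[195.0, 205.0], [311.0, 253.0]]
```

Call:
{"name": "play_rows", "arguments": {
  "rows": [
    {"travel": [0,12,0.8],"turn": [0,0,0]},
    {"travel": [0,12,0.8],"turn": [0,0,0]},
    {"travel": [0,12,0.8],"turn": [0,0,0]},
    {"travel": [0,12,0],"turn": [0,0,0]},
    {"travel": [0,5,0],"turn": [0,0,0]},
    {"travel": [0,0,0],"turn": [0,0,0]}
  ]
}}

```text
time_s: 3.15
eef_pos: [0.4674, 0.0655, 0.1375]
eef_rot: [-89.9, -0.2, -2.8]
ft_force: [-0.2, 0.3, 0.4]
grip_width: 0.0504
```

Run:
```python
from go import *
p=np.load("p.npy"); shk(p); rows((-.063,.012),.114,4,p)
```

```text
t 3.15 shk mm [-62.9  13.5 137.5] rot [-89.88  -0.2   -2.77] F shk [-0.25 -0.26  0.4 ] w 0.050444103224786076
target [0.46596604 0.06561025 0.114     ] now [0.46744623 0.0654912  0.1375339 ]
([-0.4, 5.9, -0.0], [-0.03, -0.03, 0.05])
([-0.4, 5.9, 0.0], [-0.03, -0.03, 0.05])
([-0.4, 5.9, 0.0], [-0.03, -0.03, 0.05])
([-0.4, 5.9, 0.0], [-0.03, -0.03, 0.05])
```

Call:
{"name": "play_rows", "arguments": {
  "rows": [
    {"travel": [-0.4,6,0],"turn": [0,0,0]},
    {"travel": [-0.4,6,0],"turn": [0,0,0]},
    {"travel": [-0.4,6,0],"turn": [0,0,0]},
    {"travel": [-0.4,5,0],"turn": [0,0,0]},
    {"travel": [0,0,0],"turn": [0,0,0]}
  ]
}}

```text
time_s: 3.65
eef_pos: [0.4663, 0.0657, 0.1133]
eef_rot: [-89.9, -0.3, -2.8]
ft_force: [0.5, -0.0, -0.3]
grip_width: 0.0506
```

Run:
```python
from go import *
p=np.load("p.npy"); shk(p); rows((-.054,.012),.114,6,p)
```

```text
t 3.65 shk mm [-63.1  12.4 113.3] rot [-89.87  -0.29  -2.77] F shk [-0.01  0.46 -0.32] w 0.05059966324158695
target [0.46554861 0.05661994 0.114     ] now [0.46632466 0.06570383 0.11332767]
([-0.1, -0.1, -1.5], [-0.02, -0.02, 0.05])
([-0.1, -0.1, -1.5], [-0.02, -0.02, 0.05])
([-0.1, -0.1, -1.5], [-0.02, -0.02, 0.05])
([-0.1, -0.1, -1.5], [-0.02, -0.02, 0.05])
([-0.1, -0.1, -1.5], [-0.02, -0.02, 0.05])
([-0.1, -0.1, -1.5], [-0.02, -0.02, 0.05])
```

Call:
{"name": "play_rows", "arguments": {
  "rows": [
    {"travel": [0,0,-2],"turn": [0,0,0]},
    {"travel": [0,0,-2],"turn": [0,0,0]},
    {"travel": [0,0,-2],"turn": [0,0,0]},
    {"travel": [0,0,-2],"turn": [0,0,0]},
    {"travel": [0,0,-2],"turn": [0,0,0]},
    {"travel": [0,0,-2],"turn": [0,0,0]}
  ]
}}

```text
time_s: 4.25
eef_pos: [0.4664, 0.0531, 0.1141]
eef_rot: [-89.8, -0.4, -2.8]
ft_force: [-0.8, 1.8, 0.8]
grip_width: 0.0507
```

Run:
```python
from go import *
p=np.load("p.npy"); shk(p); rows((-.02,.00),.114,12,p)
```

```text
t 4.25 shk mm [-50.5  13.  114.1] rot [-89.84  -0.4   -2.77] F shk [-1.73 -0.91  0.79] w 0.050714045850297075
target [0.45198455 0.02321311 0.114     ] now [0.46635559 0.05310019 0.11413535]
([-1.1, -0.0, -2.5], [-0.01, -0.01, 0.03])
([-1.1, -0.0, -2.5], [-0.01, -0.01, 0.03])
([-1.1, -0.0, -2.5], [-0.01, -0.01, 0.03])
([-1.1, 0.0, -2.5], [-0.01, -0.01, 0.03])
([-1.1, 0.0, -2.5], [-0.01, -0.01, 0.03])
([-1.1, 0.0, -2.5], [-0.01, -0.01, 0.03])
([-1.1, 0.0, -2.5], [-0.01, -0.01, 0.03])
([-1.1, 0.0, -2.5], [-0.01, -0.01, 0.03])
([-1.1, 0.0, -2.5], [-0.01, -0.01, 0.03])
([-1.1, 0.0, -2.5], [-0.01, -0.01, 0.03])
([-1.1, 0.0, -2.5], [-0.01, -0.01, 0.03])
([-1.1, 0.0, -2.5], [-0.01, -0.01, 0.03])
```

Call:
{"name": "play_rows", "arguments": {
  "rows": [
    {"travel": [-1,0,-2.5],"turn": [0,0,0]},
    {"travel": [-1.2,0,-2.5],"turn": [0,0,0]},
    {"travel": [-1.2,0,-2.5],"turn": [0,0,0]},
    {"travel": [-1.2,0,-2.5],"turn": [0,0,0]},
    {"travel": [-1.2,0,-2.5],"turn": [0,0,0]},
    {"travel": [-1.2,0,-2.5],"turn": [0,0,0]},
    {"travel": [-1.2,0,-2.5],"turn": [0,0,0]},
    {"travel": [-1.2,0,-2.5],"turn": [0,0,0]},
    {"travel": [-1.2,0,-2.5],"turn": [0,0,0]},
    {"travel": [-1.2,0,-2.5],"turn": [0,0,0]}
  ]
}}

```text
time_s: 5.25
eef_pos: [0.4529, 0.0265, 0.1144]
eef_rot: [-89.8, -0.5, -2.8]
ft_force: [1.0, 1.1, 1.3]
grip_width: 0.0504
```

Run:
```python
from go import *
from bench import get_image
p=np.load("p.npy"); shk(p); rows((-.01,.00),.114,6,p)
g=get_image("top"); pickle.dump(g,open("top3.pkl","wb")); crop(g,240,400,220,340,5,"pics/t3.png")
```

```text
t 5.25 shk mm [-23.3   0.8 114.4] rot [-89.84  -0.51  -2.76] F shk [-1.19  0.99  1.27] w 0.05035880514799675
target [0.45152073 0.01322387 0.114     ] now [0.45292299 0.02645622 0.11437843]
([-0.1, 0.1, -2.2], [-0.03, -0.02, 0.08])
([-0.1, 0.1, -2.2], [-0.03, -0.02, 0.08])
([-0.1, 0.1, -2.2], [-0.03, -0.02, 0.08])
([-0.1, 0.1, -2.2], [-0.03, -0.02, 0.08])
([-0.1, 0.1, -2.2], [-0.03, -0.02, 0.08])
([-0.1, 0.1, -2.2], [-0.03, -0.02, 0.08])
```

View pics/t3.png

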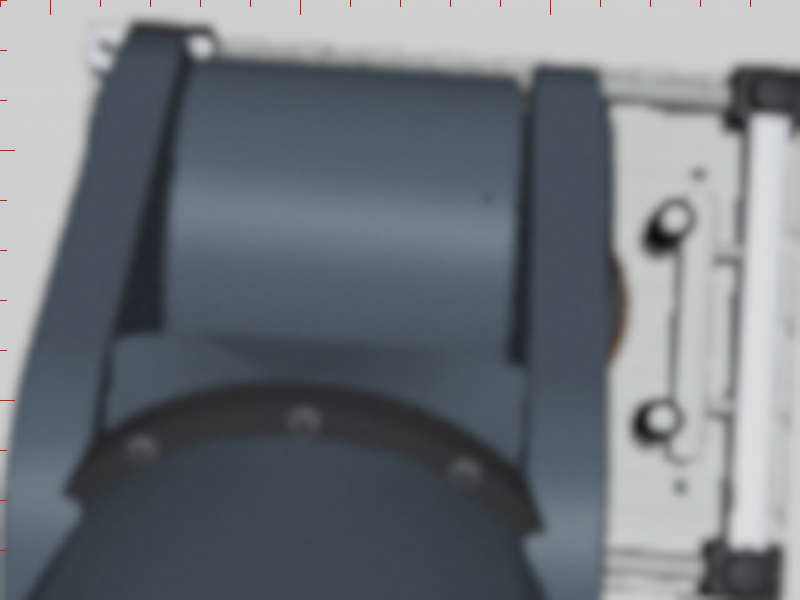

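Run:
```python
from go import *
p=np.load("p.npy"); g=pickle.load(open("top3.pkl","rb"))
c,q=np.cos(p[2]),np.sin(p[2])
for X,Y in((627,306),(608,255),(608,358)):
    d=ray(g,240+X/5,220+Y/5,.118)[:2]-p[:2]; print(c*d[0]+q*d[1],-q*d[0]+c*d[1])
```

```text
0.07069105018620565 0.0023737277599696306
0.06288563444140255 0.020153521224637202
0.06498743607277528 -0.01660005383668798
```

Call:
{"name": "play_rows", "arguments": {
  "rows": [
    {"travel": [-0.2,0,-2],"turn": [0,0,0]},
    {"travel": [-0.2,0,-2],"turn": [0,0,0]},
    {"travel": [-0.2,0,-2],"turn": [0,0,0]},
    {"travel": [-0.2,0,-2],"turn": [0,0,0]},
    {"travel": [0,0,-2],"turn": [0,0,0]}
  ]
}}

```text
time_s: 5.8
eef_pos: [0.4512, 0.0157, 0.1144]
eef_rot: [-89.8, -0.5, -2.8]
ft_force: [-0.5, 2.0, 2.4]
grip_width: 0.0504
```

Run:
```python
from go import *
p=np.load("p.npy"); shk(p)
```

```text
t 5.8 shk mm [-12.4  -0.4 114.4] rot [-89.82  -0.48  -2.77] F shk [-1.94 -0.6   2.43] w 0.050422224945596436
```

Call:
{"name": "play_rows", "arguments": {
  "rows": [
    {"travel": [0,0,-1.3],"turn": [0,0,0]},
    {"travel": [0,0,-1.3],"turn": [0,0,0]},
    {"travel": [0,0,-1.3],"turn": [0,0,0]},
    {"travel": [0,0,-1.3],"turn": [0,0,0]},
    {"travel": [0,0,-1.3],"turn": [0,0,0]}
  ]
}}

```text
time_s: 6.3
eef_pos: [0.4508, 0.0086, 0.1143]
eef_rot: [-89.8, -0.5, -2.8]
ft_force: [-0.0, 2.3, 2.7]
grip_width: 0.0502
```

Call:
{"name": "play_rows", "arguments": {
  "rows": [
    {"travel": [0,0,-1],"turn": [0,0,0]},
    {"travel": [0,0,-1],"turn": [0,0,0]}
  ]
}}

```text
time_s: 6.5
eef_pos: [0.4507, 0.0064, 0.1143]
eef_rot: [-89.8, -0.5, -2.8]
ft_force: [-0.2, 3.1, 3.1]
grip_width: 0.0503
```

Run:
```python
from go import *
p=np.load("p.npy"); shk(p)
```

```text
t 6.5 shk mm [ -3.2  -0.5 114.3] rot [-89.82  -0.47  -2.77] F shk [-3.05 -0.35  3.11] w 0.050348990165838985
```

Call:
{"name": "play_rows", "arguments": {
  "rows": [
    {"travel": [0,0,-1],"turn": [0,0,0]}
  ]
}}

```text
time_s: 6.6
eef_pos: [0.4508, 0.0055, 0.1144]
eef_rot: [-89.8, -0.5, -2.8]
ft_force: [1.0, 6.8, 3.3]
grip_width: 0.0506
```

Call:
{"name": "play_rows", "arguments": {
  "rows": [
    {"travel": [0,0,-1],"turn": [0,0,0]}
  ]
}}

```text
time_s: 6.7
eef_pos: [0.4509, 0.0048, 0.1145]
eef_rot: [-89.8, -0.5, -2.8]
ft_force: [0.8, 8.9, 3.6]
grip_width: 0.0501
```

Run:
```python
from go import *
from bench import get_image
p=np.load("p.npy"); shk(p)
g=get_image("scene"); pickle.dump(g,open("scene4.pkl","wb")); crop(g,240,400,170,320,5,"pics/s4.png")
```

```text
t 6.7 shk mm [ -1.5  -0.3 114.5] rot [-89.76  -0.5   -2.81] F shk [-8.88  0.42  3.6 ] w 0.05010325228634788
```

View pics/s4.png

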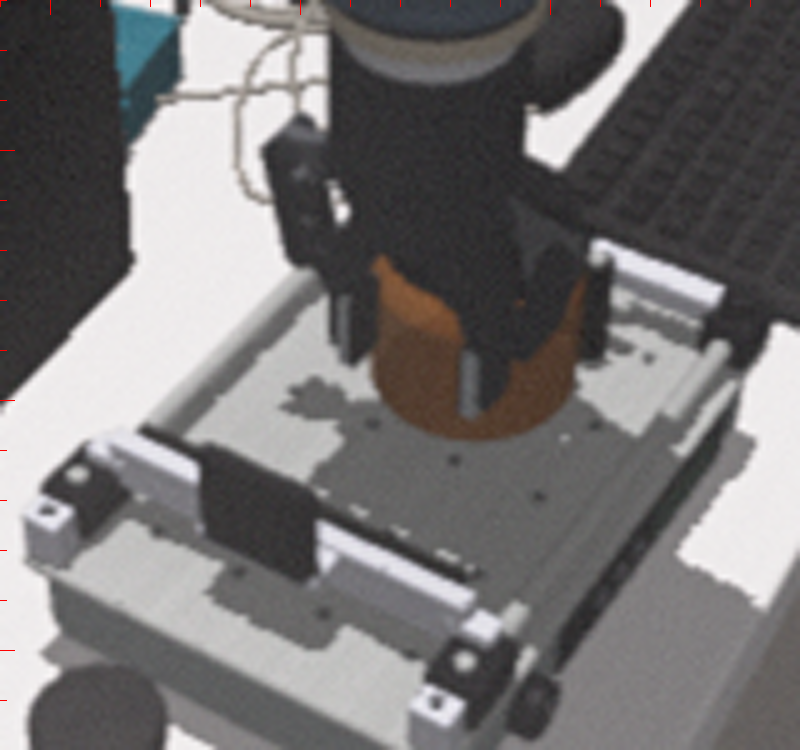

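Call:
{"name": "play_rows", "arguments": {
  "rows": [
    {"travel": [0,0,0.7],"turn": [0,0,0]},
    {"travel": [0,0,1],"turn": [0,0,0]},
    {"travel": [0,0,2],"turn": [0,0,0]},
    {"travel": [0,0,4],"turn": [0,0,0]},
    {"travel": [0,0,6],"turn": [0,0,0]},
    {"travel": [0,0,6],"turn": [0,0,0]},
    {"travel": [0,-8,0],"turn": [0,0,0]},
    {"travel": [0,-25,0],"turn": [0,0,0]},
    {"travel": [0,-40,5],"turn": [0,0,0]},
    {"travel": [0,-40,10],"turn": [0,0,0]},
    {"travel": [0,0,0],"turn": [0,0,0]}
  ],
  "claw": 0.18
}}

```text
time_s: 7.85
eef_pos: [0.4505, 0.0413, 0.2325]
eef_rot: [-89.8, -0.3, -2.7]
ft_force: [0.7, 0.1, -0.6]
grip_width: 0.0506
```

Run:
```python
from go import *
p=np.load("p.npy"); shk(p); rows((-.138,0),.215,4,p); rows((-.138,0),.135,4,p)
```

```text
t 7.85 shk mm [-38.   -2.3 232.5] rot [-89.81  -0.27  -2.75] F shk [-0.16  0.74 -0.61] w 0.05058473667654005
target [0.45745757 0.14108611 0.215     ] now [0.45048743 0.04128533 0.23247502]
([0.5, 4.5, 25.0], [-0.05, -0.02, 0.07])
([0.5, 4.4, 25.0], [-0.05, -0.02, 0.07])
([0.6, 4.4, 25.0], [-0.05, -0.02, 0.07])
([0.6, 4.4, 25.0], [-0.05, -0.02, 0.07])
target [0.45745757 0.14108611 0.135     ] now [0.45048743 0.04128533 0.23247502]
([0.4, 24.5, 24.9], [-0.05, -0.02, 0.07])
([0.5, 24.4, 24.9], [-0.05, -0.02, 0.07])
([0.5, 24.4, 25.0], [-0.05, -0.02, 0.07])
([0.5, 24.4, 25.0], [-0.05, -0.02, 0.07])
```

Call:
{"name": "play_rows", "arguments": {
  "rows": [
    {"travel": [0.5,3,25],"turn": [0,0,0]},
    {"travel": [0.5,3,25],"turn": [0,0,0]},
    {"travel": [0.5,3,25],"turn": [0,0,0]},
    {"travel": [0.6,3,25],"turn": [0,0,0]},
    {"travel": [0,0,0],"turn": [0,0,0]},
    {"travel": [0,0,0],"turn": [0,0,0]}
  ],
  "claw": -1
}}

```text
time_s: 8.45
eef_pos: [0.4571, 0.1443, 0.2218]
eef_rot: [-89.8, -0.4, -2.7]
ft_force: [0.7, -0.2, -0.5]
grip_width: 0.0001
```

Run:
```python
from go import *
from bench import get_image
p=np.load("p.npy"); shk(p); rows((-.138,0),.135,6,p)
g=get_image("top"); pickle.dump(g,open("top5.pkl","wb")); crop(g,240,400,220,340,5,"pics/t5.png")
```

```text
t 8.45 shk mm [-141.2   -0.5  221.8] rot [-89.84  -0.44  -2.72] F shk [ 0.18  0.72 -0.5 ] w 0.0001132732516263787
target [0.45745757 0.14108611 0.135     ] now [0.45709287 0.14430076 0.22182931]
([-0.0, 14.5, -0.6], [-0.03, -0.01, 0.07])
([-0.0, 14.5, -0.6], [-0.03, -0.01, 0.07])
([0.0, 14.5, -0.6], [-0.03, -0.01, 0.07])
([0.0, 14.5, -0.6], [-0.03, -0.01, 0.07])
([0.0, 14.5, -0.5], [-0.03, -0.01, 0.07])
([0.1, 14.5, -0.5], [-0.03, -0.01, 0.07])
```

View pics/t5.png

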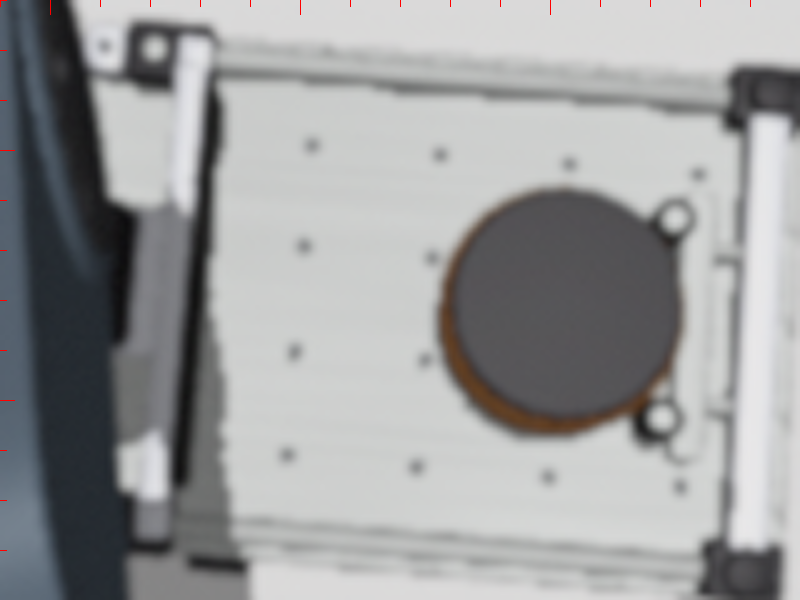

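Run:
```python
from go import *
p=np.load("p.npy"); g=pickle.load(open("top5.pkl","rb"))
c,q=np.cos(p[2]),np.sin(p[2])
for X,Y,z in((567,302,.153),(676,217,.112),(663,418,.112)):
    d=ray(g,240+X/5,220+Y/5,z)[:2]-p[:2]; print(np.round(1e3*np.array([c*d[0]+q*d[1],-q*d[0]+c*d[1]]),1))
```

```text
[47.3 -0.2]
[87.  36.2]
[ 86.2 -36.2]
```

Call:
{"name": "play_rows", "arguments": {
  "rows": [
    {"travel": [0,14,-0.3],"turn": [0,0,0]},
    {"travel": [0,14,-0.3],"turn": [0,0,0]},
    {"travel": [0,14,-0.3],"turn": [0,0,0]},
    {"travel": [0,14,-0.3],"turn": [0,0,0]},
    {"travel": [0,14,0],"turn": [0,0,0]},
    {"travel": [0,10,0],"turn": [0,0,0]},
    {"travel": [0,0,0],"turn": [0,0,0]}
  ]
}}

```text
time_s: 9.2
eef_pos: [0.4581, 0.1375, 0.14]
eef_rot: [-89.9, -0.5, -3.1]
ft_force: [-0.1, 0.6, 0.3]
grip_width: 0.0002
```

Run:
```python
from go import *
p=np.load("p.npy"); shk(p)
```

```text
t 9.2 shk mm [-134.4    0.8  140. ] rot [-89.86  -0.53  -3.08] F shk [-0.63 -0.11  0.3 ] w 0.000175856442100353
```

Call:
{"name": "play_rows", "arguments": {
  "rows": [
    {"travel": [0,0,-3],"turn": [0,0,0]},
    {"travel": [0,0,-3],"turn": [0,0,0]},
    {"travel": [0,0,-3],"turn": [0,0,0]},
    {"travel": [0,0,-3],"turn": [0,0,0]},
    {"travel": [0,0,-3],"turn": [0,0,0]}
  ]
}}

```text
time_s: 9.7
eef_pos: [0.4576, 0.1233, 0.1415]
eef_rot: [-89.5, -0.6, -3.2]
ft_force: [1.0, 8.2, -4.8]
grip_width: -0.0
```

Run:
```python
from go import *
p=np.load("p.npy"); shk(p); rows((-.06,0),.14,12,p)
```

```text
t 9.7 shk mm [-120.2    0.9  141.5] rot [-89.55  -0.62  -3.21] F shk [-8.21  0.6  -4.8 ] w -2.935156426601209e-06
target [0.45383981 0.06317006 0.14      ] now [0.45756667 0.12327726 0.14153387]
([-0.0, 0.1, -5.0], [-0.04, -0.05, 0.05])
([-0.0, 0.1, -5.0], [-0.04, -0.05, 0.05])
([-0.0, 0.1, -5.0], [-0.04, -0.05, 0.05])
([-0.0, 0.1, -5.0], [-0.04, -0.05, 0.05])
([-0.0, 0.1, -5.0], [-0.04, -0.05, 0.05])
([-0.1, 0.1, -5.0], [-0.04, -0.05, 0.05])
([-0.1, 0.1, -5.0], [-0.04, -0.05, 0.05])
([-0.1, 0.1, -5.0], [-0.04, -0.05, 0.05])
([-0.1, 0.1, -5.0], [-0.04, -0.05, 0.05])
([-0.1, 0.1, -5.0], [-0.04, -0.05, 0.05])
([-0.1, 0.1, -5.0], [-0.04, -0.05, 0.05])
([-0.1, 0.1, -5.0], [-0.04, -0.05, 0.05])
```

Call:
{"name": "play_rows", "arguments": {
  "rows": [
    {"travel": [0,0.2,-4],"turn": [-0.05,0,0]},
    {"travel": [0,0.2,-4],"turn": [-0.05,0,0]},
    {"travel": [0,0.2,-4],"turn": [-0.05,0,0]},
    {"travel": [0,0.2,-4],"turn": [-0.05,0,0]},
    {"travel": [0,0.2,-4],"turn": [-0.05,0,0]},
    {"travel": [0,0.2,-4],"turn": [-0.05,0,0]},
    {"travel": [0,0.2,-4],"turn": [-0.05,0,0]},
    {"travel": [0,0.2,-4],"turn": [-0.05,0,0]},
    {"travel": [0,0.2,-4],"turn": [-0.05,0,0]},
    {"travel": [0,0.2,-4],"turn": [-0.05,0,0]}
  ]
}}

```text
time_s: 10.7
eef_pos: [0.4554, 0.0866, 0.1426]
eef_rot: [-89.3, -0.9, -3.4]
ft_force: [1.1, 8.6, -5.8]
grip_width: 0.0
```

Run:
```python
from go import *
p=np.load("p.npy"); shk(p); rows((-.056,0),.14,8,p)
```

```text
t 10.7 shk mm [-83.4   0.5 142.6] rot [-89.27  -0.9   -3.44] F shk [-8.61  0.75 -5.81] w 4.9082583488398e-07
target [0.45365428 0.05917436 0.14      ] now [0.45541368 0.08655556 0.14264039]
([-0.0, 0.3, -3.4], [-0.09, -0.1, 0.11])
([-0.0, 0.3, -3.4], [-0.09, -0.1, 0.11])
([-0.0, 0.3, -3.4], [-0.09, -0.1, 0.11])
([-0.0, 0.3, -3.4], [-0.09, -0.1, 0.11])
([-0.0, 0.3, -3.4], [-0.09, -0.1, 0.11])
([-0.0, 0.3, -3.4], [-0.09, -0.1, 0.11])
([-0.1, 0.3, -3.4], [-0.09, -0.1, 0.11])
([-0.1, 0.3, -3.4], [-0.09, -0.1, 0.11])
```

Call:
{"name": "play_rows", "arguments": {
  "rows": [
    {"travel": [0,0.5,-3.3],"turn": [-0.15,0,0.1]},
    {"travel": [0,0.5,-3.3],"turn": [-0.15,0,0.1]},
    {"travel": [0,0.5,-3.3],"turn": [-0.15,0,0.1]},
    {"travel": [0,0.5,-3.3],"turn": [-0.15,0,0.1]},
    {"travel": [0,0.5,-3.3],"turn": [-0.15,0,0.1]},
    {"travel": [0,0.5,-3.3],"turn": [-0.15,0,0.1]},
    {"travel": [0,0.5,-3.3],"turn": [-0.15,0,0.1]},
    {"travel": [0,0.5,-3.3],"turn": [-0.15,0,0.1]}
  ]
}}

```text
time_s: 11.5
eef_pos: [0.4543, 0.0627, 0.1425]
eef_rot: [-89.9, -0.4, -3.6]
ft_force: [-0.3, 8.1, -2.2]
grip_width: 0.0001
```

Run:
```python
from go import *
p=np.load("p.npy"); shk(p)
```

```text
t 11.5 shk mm [-59.6   0.4 142.5] rot [-89.89  -0.36  -3.63] F shk [-8.04 -0.68 -2.21] w 0.00014717228035742954
```

Call:
{"name": "play_rows", "arguments": {
  "rows": [
    {"travel": [0,0,-1.5],"turn": [0,0,0]},
    {"travel": [0,0,-1.5],"turn": [0,0,0]},
    {"travel": [0,0,-1.5],"turn": [0,0,0]},
    {"travel": [0,0,-1.5],"turn": [0,0,0]},
    {"travel": [0,0,-1.5],"turn": [0,0,0]}
  ]
}}

```text
time_s: 12.0
eef_pos: [0.4534, 0.0569, 0.1442]
eef_rot: [-89.5, -0.4, -3.7]
ft_force: [0.3, 7.6, -5.5]
grip_width: -0.0
```

Call:
{"name": "play_rows", "arguments": {
  "rows": [
    {"travel": [0,0,-1.2],"turn": [0,0,0]},
    {"travel": [0,0,-1.2],"turn": [0,0,0]}
  ]
}}

```text
time_s: 12.2
eef_pos: [0.4531, 0.0552, 0.1448]
eef_rot: [-89.4, -0.5, -3.8]
ft_force: [-0.4, 6.7, -4.6]
grip_width: -0.0
```

Run:
```python
from go import *
p=np.load("p.npy"); shk(p)
```

```text
t 12.2 shk mm [-52.   -0.4 144.8] rot [-89.4   -0.46  -3.79] F shk [-6.64 -0.71 -4.61] w -3.320496556234121e-05
```

Call:
{"name": "play_rows", "arguments": {
  "rows": [
    {"travel": [0,0.5,-1.2],"turn": [-0.15,0,0]},
    {"travel": [0,0.5,-1.2],"turn": [-0.15,0,0]}
  ]
}}

```text
time_s: 12.4
eef_pos: [0.453, 0.0534, 0.1448]
eef_rot: [-89.6, -0.5, -3.8]
ft_force: [-0.2, 7.0, -2.7]
grip_width: 0.0001
```

Call:
{"name": "play_rows", "arguments": {
  "rows": [
    {"travel": [0,0.5,-1.2],"turn": [-0.15,0,0]},
    {"travel": [0,0.5,-1.2],"turn": [-0.15,0,0]}
  ]
}}

```text
time_s: 12.6
eef_pos: [0.4529, 0.0518, 0.1448]
eef_rot: [-89.7, -0.6, -3.9]
ft_force: [0.5, 7.2, -2.6]
grip_width: -0.0
```

Call:
{"name": "play_rows", "arguments": {
  "rows": [
    {"travel": [0,0.3,-1],"turn": [-0.1,0,0]}
  ]
}}

```text
time_s: 12.7
eef_pos: [0.4528, 0.0511, 0.1448]
eef_rot: [-89.8, -0.6, -3.9]
ft_force: [0.2, 6.3, -5.0]
grip_width: 0.0002
```

Run:
```python
from go import *
from bench import get_image
p=np.load("p.npy"); shk(p)
g=get_image("scene"); pickle.dump(g,open("scene6.pkl","wb")); crop(g,250,380,190,310,6,"pics/s6.png")
```

```text
t 12.7 shk mm [-47.9  -0.4 144.8] rot [-89.77  -0.61  -3.9 ] F shk [-6.29 -0.08 -4.99] w 0.00015763032679440555
```

View pics/s6.png

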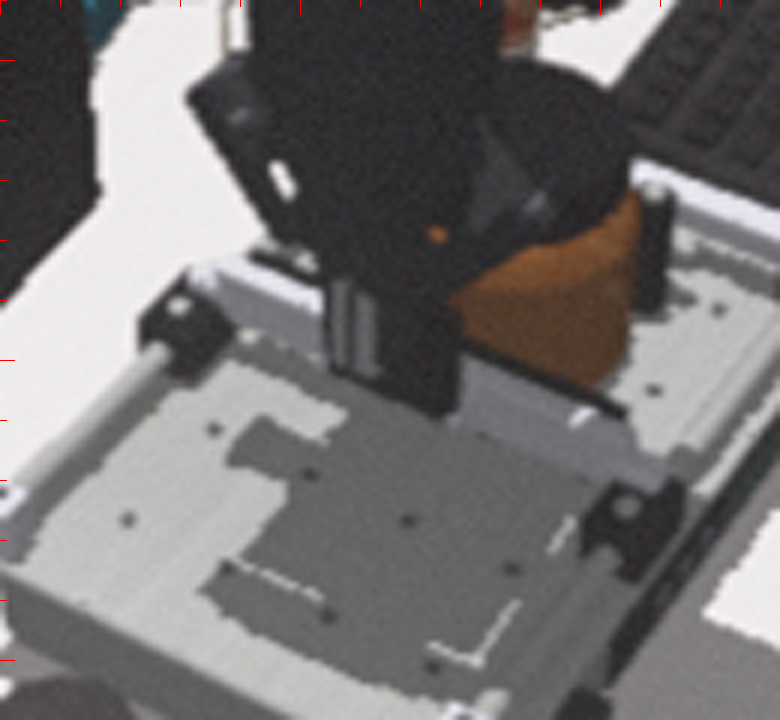

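Call:
{"name": "play_rows", "arguments": {
  "rows": [
    {"travel": [0,0.3,-1],"turn": [-0.1,0,0]}
  ]
}}

```text
time_s: 12.85
eef_pos: [0.4527, 0.0504, 0.1449]
eef_rot: [-89.8, -0.6, -3.9]
ft_force: [1.3, 6.3, -4.6]
grip_width: 0.0002
```

Call:
{"name": "play_rows", "arguments": {
  "rows": [
    {"travel": [0,0.3,-1],"turn": [-0.1,0,0]}
  ]
}}

```text
time_s: 12.95
eef_pos: [0.4527, 0.0498, 0.1449]
eef_rot: [-89.8, -0.7, -3.9]
ft_force: [1.1, 6.7, -5.0]
grip_width: -0.0
```

Call:
{"name": "play_rows", "arguments": {
  "rows": [
    {"travel": [0,0.3,-1],"turn": [-0.1,0,0]}
  ]
}}

```text
time_s: 13.05
eef_pos: [0.4526, 0.0492, 0.145]
eef_rot: [-89.9, -0.7, -4.0]
ft_force: [0.6, 7.7, -4.9]
grip_width: 0.0001
```

Call:
{"name": "play_rows", "arguments": {
  "rows": [
    {"travel": [0,0.3,-1],"turn": [-0.1,0,0]}
  ]
}}

```text
time_s: 13.15
eef_pos: [0.4526, 0.0485, 0.145]
eef_rot: [-89.9, -0.7, -4.0]
ft_force: [1.1, 6.5, -5.1]
grip_width: -0.0
```

Call:
{"name": "play_rows", "arguments": {
  "rows": [
    {"travel": [0,0.3,-1],"turn": [-0.05,0,0]}
  ]
}}

```text
time_s: 13.25
eef_pos: [0.4525, 0.0479, 0.1451]
eef_rot: [-89.9, -0.7, -4.0]
ft_force: [1.8, 7.0, -4.9]
grip_width: -0.0003
```

Call:
{"name": "play_rows", "arguments": {
  "rows": [
    {"travel": [0,0.3,-1],"turn": [-0.05,0,0]}
  ]
}}

```text
time_s: 13.35
eef_pos: [0.4524, 0.0474, 0.1451]
eef_rot: [-89.9, -0.8, -4.0]
ft_force: [1.1, 9.9, -5.8]
grip_width: -0.0001
```

Call:
{"name": "play_rows", "arguments": {
  "rows": [
    {"travel": [0,0.3,-1],"turn": [-0.05,0,0]}
  ]
}}

```text
time_s: 13.45
eef_pos: [0.4524, 0.047, 0.1451]
eef_rot: [-89.8, -0.8, -4.1]
ft_force: [2.6, 11.9, -6.0]
grip_width: 0.0003
```

Call:
{"name": "play_rows", "arguments": {
  "rows": [
    {"travel": [0,0.3,-1],"turn": [-0.05,0,0]}
  ]
}}

```text
time_s: 13.55
eef_pos: [0.4524, 0.0468, 0.1451]
eef_rot: [-89.7, -0.8, -4.1]
ft_force: [0.6, 12.3, -5.6]
grip_width: -0.0005
```

Call:
{"name": "play_rows", "arguments": {
  "rows": [
    {"travel": [0,0.2,-1.1],"turn": [-0.05,0,0]}
  ]
}}

```text
time_s: 13.65
eef_pos: [0.4524, 0.0465, 0.1452]
eef_rot: [-89.7, -0.9, -4.1]
ft_force: [3.6, 12.9, -8.3]
grip_width: 0.0002
```

Run:
```python
from go import *
p=np.load("p.npy"); shk(p)
```

```text
t 13.65 shk mm [-43.3  -0.7 145.2] rot [-89.67  -0.86  -4.15] F shk [-13.06   2.95  -8.26] w 0.00021894124760885977
```

Call:
{"name": "play_rows", "arguments": {
  "rows": [
    {"travel": [0,0,1],"turn": [0,0,0]},
    {"travel": [0,0,2],"turn": [0,0,0]},
    {"travel": [0,0,4],"turn": [0,0,0]},
    {"travel": [0,0,6],"turn": [0,0,0]},
    {"travel": [0,0,8],"turn": [0,0,0]},
    {"travel": [0,-10,8],"turn": [0,0,0]},
    {"travel": [0,-30,20],"turn": [0,0,0]},
    {"travel": [0,-40,40],"turn": [0,0,0]},
    {"travel": [0,0,45],"turn": [0,0,0]},
    {"travel": [0,0,40],"turn": [0,0,0]},
    {"travel": [0,0,0],"turn": [0,0,0]}
  ]
}}

```text
time_s: 14.75
eef_pos: [0.4643, 0.225, 0.2316]
eef_rot: [-89.5, -1.2, -4.3]
ft_force: [0.2, -1.4, -0.1]
grip_width: 0.0004
```

Run:
```python
from go import *
from bench import get_image
p=np.load("p.npy"); shk(p)
g=get_image("top"); pickle.dump(g,open("top7.pkl","wb")); crop(g,240,400,220,340,5,"pics/t7.png")
g=get_image("scene"); pickle.dump(g,open("scene7.pkl","wb"))
```

```text
t 14.75 shk mm [-222.1    2.9  231.6] rot [-89.52  -1.2   -4.25] F shk [ 1.37  0.25 -0.09] w 0.000441598143076322
```

View pics/t7.png

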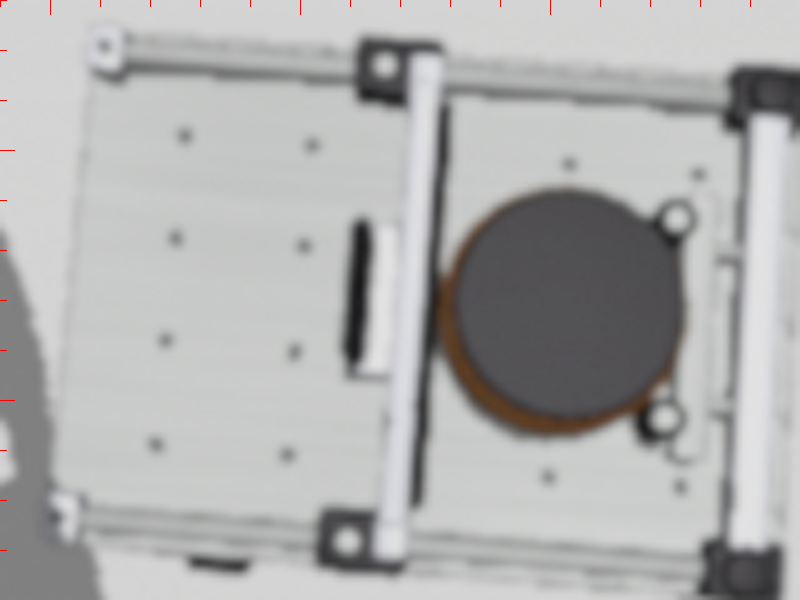

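Run:
```python
from go import *
from bench import get_image
f=lambda n:cv2.cvtColor(pickle.load(open(n+".pkl","rb"))["pixels"],cv2.COLOR_RGB2GRAY).astype(np.float32)
a=f("top")
def ecc(t,im):
    M=np.eye(2,3,dtype=np.float32); cc,M=cv2.findTransformECC(t,im,M,cv2.MOTION_TRANSLATION,(3,200,1e-6)); return np.round(M[:,2],2).tolist(),round(cc,3)
for n in("top3","top5","top7"):
    b=f(n)
    for k,(u0,u1,v0,v1) in dict(plateU=(376,383,262,308),postU=(371,380,256,266),postR=(369,378,298,308),fixed=(386,400,230,330),topedge=(340,395,220,245)).items():
        try: print(n,k,ecc(a[v0:v1,u0:u1].copy(),b[v0:v1,u0:u1].copy()))
        except Exception as e: print(n,k,"x")
```

```text
top3 plateU ([0.0, 0.009999999776482582], 1.0)
top3 postU ([0.009999999776482582, -0.0], 1.0)
top3 postR ([0.0, 0.0], 1.0)
top3 fixed ([-0.019999999552965164, -0.0], 1.0)
top3 topedge ([1.5399999618530273, -0.1899999976158142], 0.738)
top5 plateU x
top5 postU ([0.029999999329447746, 0.019999999552965164], 1.0)
top5 postR ([-0.009999999776482582, 0.49000000953674316], 0.777)
top5 fixed ([-0.009999999776482582, -0.0], 0.999)
top5 topedge ([0.009999999776482582, 0.009999999776482582], 1.0)
top7 plateU x
top7 postU x
top7 postR ([0.20000000298023224, 0.3799999952316284], 0.733)
top7 fixed ([-0.019999999552965164, -0.0], 1.0)
top7 topedge ([0.009999999776482582, 0.0], 1.0)
```

Run:
```python
from h import *
f=lambda n:cv2.cvtColor(pickle.load(open(n+".pkl","rb"))["pixels"],cv2.COLOR_RGB2GRAY).astype(np.float32)
a,b=f("top5"),f("top7")
def ecc(t,im):
    M=np.eye(2,3,dtype=np.float32)
    try: cc,M=cv2.findTransformECC(t,im,M,cv2.MOTION_TRANSLATION,(3,300,1e-6),None,1); return np.round(M[:,2],2),round(cc,4)
    except cv2.error as e: return "x"
for k,(u0,u1,v0,v1) in dict(postU=(368,384,255,272),postR=(366,382,296,312),slot=(372,385,305,314),lid=(325,372,250,308),lidfront=(366,380,268,296)).items():
    print(k,ecc(a[v0:v1,u0:u1].copy(),b[v0:v1,u0:u1].copy()), cv2.phaseCorrelate(a[v0:v1,u0:u1].copy(),b[v0:v1,u0:u1].copy()))
```

```text
postU (array([0.28, 0.05], dtype=float32), 0.9573) ((0.23585452677291308, -0.05127621821381112), 1.009488561294145)
postR (array([ 0.42, -0.12], dtype=float32), 0.9176) ((0.4732794507348226, -0.15331612279512896), 1.0337023600004613)
slot (array([-0.1 , -0.11], dtype=float32), 0.8151) ((0.6875716999010466, 0.736286037606892), 1.0119464194333112)
lid (array([0.73, 0.11], dtype=float32), 0.9066) ((0.24911608388207895, 0.17108476712736476), 0.8671079165405697)
lidfront (array([ 0.24, -0.07], dtype=float32), 0.9783) ((0.8617371798845994, 0.06488517906217162), 0.9888930642604827)
```

```bash
python3 -c "
from bench import *
print(hand_in(), read_state()['time_s'])"
```

```text
the job is handed in; nothing more can be done
the job is handed in; nothing more can be done
```

The jar is nested between the posts and the clamp bar is holding it with an estimated 4 to 6 N. I handed the job in at about 15 s on the robot's clock; no verdict was reported.

- **Sliding the jar:** I pushed it back with the half-open fingers as a cradle, below 60 mm above the platform. The pushing force stayed between about 1 and 3 N until it met the posts, then peaked at 8.9 N. A top-camera check before the bar moved put the jar at x = 47 mm, y ≈ 0 mm.
- **Clamping:** I pushed the tab with closed fingers until the force rose from about 7 N (the bar's own sliding friction) to about 13 N. That puts roughly 6 N on the jar. I then backed off and raised the arm clear.
- **Last checks:** The force reading was back near zero (about 1.4 N, close to its noise). The last picture shows the bar against the jar and the jar on both posts.
- **Where the checks disagreed:** The squeeze was not measured directly.
  - The jar's lid moved about 1.2 mm between pictures, which fits 4 to 6 N.
  - The posts' own image shift was smaller and poorly resolved, at 0.3 to 0.5 px or 0.5 to 0.9 mm. By itself that would suggest only about 2 to 3 N from the springs.
- **Not checked again:** I did not measure the bottle and the small jar again. The planned paths passed clear above them, and I saw no unexpected contact forces.

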